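# Let the next spice jar down into the empty tray of its gravity-feed rack

## Task

Each of the two gravity-feed spice racks should have one jar lying ready in the tray at its low end, but one tray is empty. With the fingertips press that rack's black paddle all the way down, so that its gate lifts and one jar rolls out into the tray, then let the paddle come right up again so that the gate shuts and the next jar rolls up to it. Touch no jar, do not work the other rack, and leave everything else standing where it is.

Things in the scene. Friction and masses are not known exactly. Their poses are not given: they have to be found in the camera images.
- rack_a: gravity-feed jar rack, wood and steel, fixed; its tray is EMPTY at the start, three jars queue behind its gate. May be the left or the right rack. 145 x 234 mm, panels 38 to 82 mm high, two bearing plates to 120 mm. Chute slopes 0.20 rad down to the robot's left; low end: tray for one jar. Origin on the worktop under the chute at the gate, x up the chute (to the right), y away from the robot.
- gate_a (a joint): steel rocker of rack a, rad: 0 = at rest, gate (tray end) down; 0.54 = stop, gate up. Shaft along y at rack x = -23 mm, 108 mm above the worktop. Pressed, it also dips a rod that holds back the second jar; the first is free from about 0.43 rad and takes about 0.5 s to roll into the tray. Let go, a spring returns it to 0 and the next jar rolls to the gate within about 1 s.
- pad_a (a point): black ribbed paddle of rack a, 38 x 40 x 8 mm, on the robot's side of the rack (rack x = 27, y = -103 mm). This point: centre of its top face. At rest 122 mm above the worktop, face leaning 0.27 rad to the tray end; at the stop 28 mm lower, leaning 0.27 rad back (moves 2 mm sideways). Takes about 3 N at first, 10 N at the stop. Nothing stands beneath it.
- tray_a (a point): point fixed in rack a: where the origin of a jar (centre of its bottom face) lies when it rests in the tray against the lip (rack x = -67 mm, y = 62 mm, 37 mm above the worktop)
- stop_a (a point): point fixed in rack a: where the origin of a jar (centre of its bottom face) lies when it rests against the closed gate (rack x = -5 mm, y = 62 mm, 50 mm above the worktop)
- rack_b: the same rack again (sizes, axes and origin as rack a), but a jar lies in its tray already and two more queue behind its gate; it is to be left alone. May be the left or the right rack.
- gate_b (a joint): rocker of rack b, built and numbered like that of rack a; keep it at 0
- pad_b (a point): paddle of rack b, the same as that of rack a; keep off
- tray_b (a point): point fixed in rack b: where the origin of a jar (centre of its bottom face) lies when it rests in the tray against the lip (rack x = -67 mm, y = 62 mm, 37 mm above the worktop)
- stop_b (a point): point fixed in rack b: where the origin of a jar (centre of its bottom face) lies when it rests against the closed gate (rack x = -5 mm, y = 62 mm, 50 mm above the worktop)
- jar_a1: glass spice jar with black screw cap, a plain cylinder, diameter 49 mm, length 124 mm, 0.19 kg, lying across its chute; origin at the centre of its bottom face (the end away from the robot), its z axis runs along it to the cap. It lies against the gate of rack a, first in the queue: this is the jar to let out.
- jar_a2: glass spice jar with black screw cap, a plain cylinder, diameter 49 mm, length 124 mm, 0.19 kg, lying across its chute; origin at the centre of its bottom face (the end away from the robot), its z axis runs along it to the cap. It lies second in the queue of rack a.
- jar_a3: glass spice jar with black screw cap, a plain cylinder, diameter 49 mm, length 124 mm, 0.19 kg, lying across its chute; origin at the centre of its bottom face (the end away from the robot), its z axis runs along it to the cap. It lies third and last in the queue of rack a.
- jar_b0: glass spice jar with black screw cap, a plain cylinder, diameter 49 mm, length 124 mm, 0.19 kg, lying across its chute; origin at the centre of its bottom face (the end away from the robot), its z axis runs along it to the cap. It lies in the tray of rack b already.
- jar_b1: glass spice jar with black screw cap, a plain cylinder, diameter 49 mm, length 124 mm, 0.19 kg, lying across its chute; origin at the centre of its bottom face (the end away from the robot), its z axis runs along it to the cap. It lies against the gate of rack b.
- jar_b2: glass spice jar with black screw cap, a plain cylinder, diameter 49 mm, length 124 mm, 0.19 kg, lying across its chute; origin at the centre of its bottom face (the end away from the robot), its z axis runs along it to the cap. It lies second in the queue of rack b.
- salt_shaker: bystander: salt shaker with a steel dome top, 44 mm wide, 90 mm tall, in front of rack a's tray; origin under its centre
- honey_jar: bystander: small honey jar, 50 mm wide, 70 mm tall, in front of rack b's tray; origin under its centre
- sugar_jar: bystander: sugar jar with a wooden lid, 59 mm wide, 78 mm tall, between the racks; origin under its centre
- pepper_mill: bystander: turned wooden pepper mill, 58 mm wide, 150 mm tall, behind the racks; origin under its centre
- mug: bystander: striped mug, 86 mm wide, 101 mm tall, behind the racks; origin under its centre

How it is judged:
By the outcome, as a careful person would: the job done as asked, in the order asked, and still so for the second after the job is handed in, with the robot touching nothing.
It also fails if it takes over 32 s, if anything falls off the work surface, if the arm or the gripper's body presses on something with over 40 N, if the wrist force passes 120 N, or if a joint passes its speed limit or range.

## Robot

A 6-joint arm with a two-finger parallel gripper is mounted at the origin on a cart in front of the work surface, level with it; the furniture and walls round the work are solid. World frame = base frame: x ahead of the robot, y to its left, z up, the work surface at z = 0. Lengths are in mm, angles in rad, forces in N, time in s.
With the tool pointing down it reaches from about 300 to 775 mm from the base axis. Payload 14.6 kg.
Tool frame: the origin (TCP) lies midway between the tips of the shut fingers; the grasp point (between the pads) lies 19 mm behind it; z points along the fingers, y is the line along which they close (so a half turn about z gives the same grasp; the last joint's range is limited). The gripper opens to 94 mm and grips with 3 to 60 N. Pads are 16 mm wide; open, the fingers measure 119 mm over their backs; the gripper's body (75 mm by 177 mm) begins 78 mm behind the grasp point.
Start: joints at [1.193, 0.3, 1.521, -0, 1.321, -0.067], TCP at [168.198, 523.64, 205.446] pointing down, gripper open.
Joint ranges: [-3.03, 3.03], [-0.79, 2.21], [0.23, 2.52], [-1.04, 4.18], [0, 3.07], [-2.55, 2.55]. Speed limits (rad/s): [2.22, 2.22, 2.57, 3.14, 3.14, 3.14].

## Interface

Orientations are given as [roll, pitch, yaw] about the fixed x, y, z axes, in that order (R = Rz(yaw) Ry(pitch) Rx(roll)).
In Python, from cell import manip, camera gives the robot as it stands.
- The arm moves only by the tool move_arm, never from a script. Its arguments are lists of equal length, an entry for each row: "dp": the shift along the world's x, y, z in mm, a list of three; "rotation": the turn, a rotation vector about the world's x, y, z in rad, a list of three; "hand": the opening, from 0 (shut) to 1 (fully open). A call has 1 to 10 rows; each row shifts and turns the commanded pose from where the row before left it; what a row does not reach is not made up. A row lasts 1/8 s, in which the tool goes at most 62.5 mm and 10.7 degrees, less where a joint would pass 70% of its speed; a pose out of reach is approached as far as the arm can. A call with a gripper value outside its range is refused whole. The fingers move at their own pace and stop on an object; "newtons" is the grip in N (left out, the last holds). Time passes only in rows, so rows that do not move let the fingers close. It gives the time, the measured TCP pose, the force, the opening and the grip force at its end, in the units of the state.
- manip.read_state(): the state, without advancing time (a new reading comes with each control period).
- camera(name): name is "side" or "top"; returns a dict with "image" (400x640x3 uint8, red, green, blue), "fx", "fy", "cx", "cy" (pixels), "R" (3x3) and "t" (3): a world point X has camera coordinates R X + t. Camera axes: x right, y down, z forward; pixel columns grow to the right and rows downward; lengths in mm; the calibration is good to about 2 mm. A picture is of the moment at which its call begins. There is no depth.
- manip.sign_off(): hands the job in; it is judged then, once.
The state is a dict: "clock": time; "joints": joint angles; "qd": joint speeds; "effort": joint torques, N m; "eef_pos": TCP position; "eef_rot": TCP orientation; "wrist_force": force on the tool from outside, world axes, zero at the start; "moment": the same for the moment, N m; "finger_gap": finger opening in mm; "finger_force": force on a finger pad.
Only numpy, scipy, OpenCV 4.12 (cv2) and the standard library are available. Lean on these libraries where they do the work, as an engineer would, in place of code of your own. Each camera call takes 0.05 s, during which the arm holds its last target. There are 200 camera calls.

## Working session

There is one attempt and no reset: what is moved stays moved. The work goes in short steps, Python scripts to look and compute and a tool call to move; the robot and the scene stay as the last step left them, time stands still between calls to the robot, and variables do not carry over. Pictures are saved under pics/ and viewed, at most 10 in all, crops included, and the job is handed in when it is done.

Besides the shell and the picture viewer there is one more tool, called after "Emit:" as name(argument=value, ...) on one line, values as JSON. move_arm: Moves the arm, as the interface text tells. Its arguments: {"type":"object","properties":{"dp":{"type":"array","items":{"type":"array","items":{"type":"number"}}},"rotation":{"type":"array","items":{"type":"array","items":{"type":"number"}}},"hand":{"type":"array","items":{"type":"number"}},"newtons":{"type":"number"}},"required":["dp","rotation","hand"]}

```bash
mkdir -p pics; python3 - <<'E'
from cell import manip, camera
import cv2, pickle
d={}
for n in("top","side"):
    c=camera(n); d[n]=c; cv2.imwrite(f"pics/{n}0.png",c["image"][:,:,::-1])
    print(n,c["fx"],c["cx"],c["cy"],c["R"],c["t"])
pickle.dump(d,open("c0.pkl","wb"))
print(manip.read_state())
E
```

```text
top 364.29506331664646 319.01697428582077 202.87892022212043 [[-0.05041153 -0.99871786 -0.00461619]
 [-0.97521767  0.05022126 -0.21547233]
 [ 0.2154279  -0.0063605  -0.97649903]] [ 68.47649143 629.83944561 892.97738132]
side 373.49421175562577 312.109426308298 199.99918530188896 [[ 0.99667143 -0.08006169 -0.01536835]
 [-0.04697469 -0.40992336 -0.91090955]
 [ 0.06662911  0.90859945 -0.41231978]] [-614.66933439  122.91341736  990.31704023]
{'clock': 0.1, 'joints': array([ 1.19340442e+00,  3.00399321e-01,  1.52151552e+00, -2.62439023e-05,
        1.32070919e+00, -6.65705109e-02]), 'qd': array([-1.19925710e-03, -2.23724719e-03, -5.70995231e-05,  1.21782958e-03,
        7.33795024e-04, -1.41130428e-04]), 'effort': array([ 2.07796176e-03, -5.32649159e+01, -3.53282797e+01,  7.09553878e-02,
        2.35263957e-02, -5.48492835e-05]), 'eef_pos': array([168.11867714, 523.42626387, 204.95343775]), 'eef_rot': array([-3.14056187e+00, -4.32441320e-05,  2.83077774e+00]), 'wrist_force': array([ 0.15461025, -0.00901669, -0.30153049]), 'moment': array([ 0.04060277,  0.00115861, -0.00255459]), 'finger_force': 0.0, 'finger_gap': 93.94425995237064}
```

View pics/top0.png

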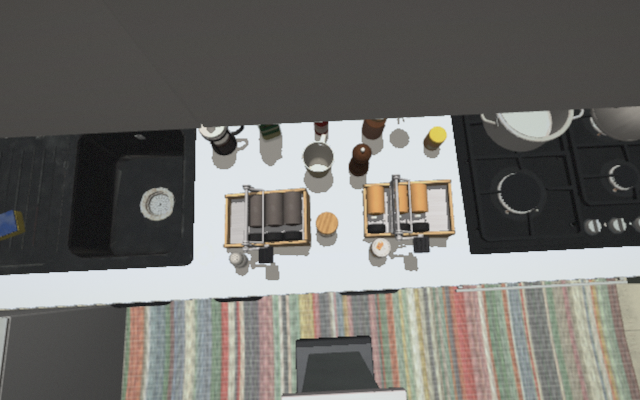

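View pics/side0.png

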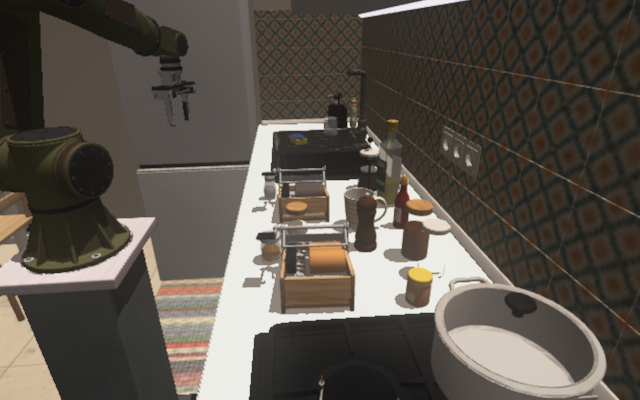

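The top view shows the left rack with an empty tray at about (235,218) and three dark jars right of its gate, so it is rack a. Its paddle is at about (265,255), with the salt shaker at (237,259). The right rack has a jar in its tray at (375,200). The arm is out of the top view.

```bash
cat > h.py <<'E'
import numpy as np
def ray(c,u,v):
    R,t=np.array(c["R"]),np.array(c["t"])
    return -R.T@t, R.T@np.array([(u-c["cx"])/c["fx"],(v-c["cy"])/c["fy"],1])
def plane(c,u,v,z):
    o,d=ray(c,u,v); return o+d*(z-o[2])/d[2]
def proj(c,X):
    p=np.array(c["R"])@X+np.array(c["t"]); return p[:2]/p[2]*[c["fx"],c["fy"]]+[c["cx"],c["cy"]]
E
python3 - <<'E'
import pickle,cv2,numpy as np
d=pickle.load(open("c0.pkl","rb"))
a=cv2.resize(d["top"]["image"][175:275,210:330],None,fx=6,fy=6,interpolation=cv2.INTER_CUBIC)
cv2.imwrite("pics/cropt.png",a[:,:,::-1])
b=cv2.resize(d["side"]["image"][160:225,250:340],None,fx=8,fy=8,interpolation=cv2.INTER_CUBIC)
cv2.imwrite("pics/crops.png",b[:,:,::-1])
E
```

```text
(no output)
```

View pics/cropt.png

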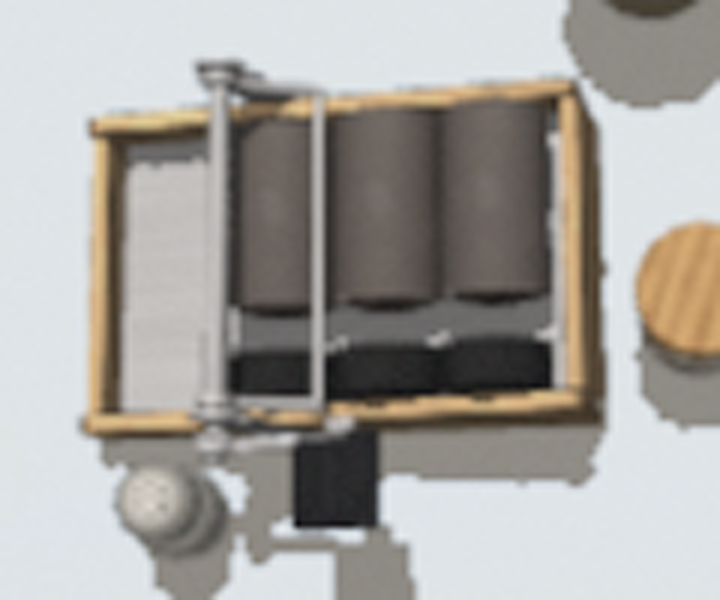

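View pics/crops.png

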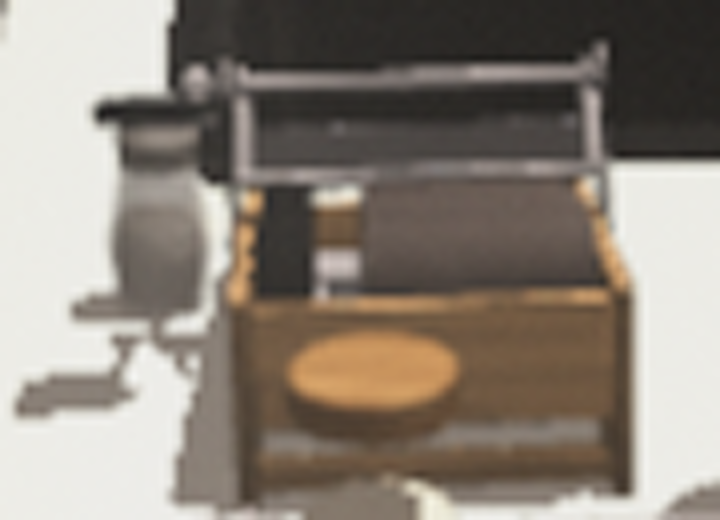

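The top crop shows the paddle spanning crop x 294–378, y 432–526, and the shaft running from (220,70) to (212,440). In the side crop the paddle is edge-on at about (95–210, 95–125), just in front of the salt shaker's dome.

```bash
python3 - <<'E'
import pickle,numpy as np,cv2
from h import *
d=pickle.load(open("c0.pkl","rb"));T=d["top"];S=d["side"]
f=lambda x,y:(210+(x+.5)/6-.5,175+(y+.5)/6-.5)
im=T["image"].astype(int).max(2); m=(im<60).astype(np.uint8); m[:247]=0;m[266:]=0;m[:,:255]=0;m[:,278:]=0
ys,xs=np.nonzero(m); print("black",xs.min(),xs.max(),ys.min(),ys.max(),xs.mean(),ys.mean())
print("pad",plane(T,*f(336,479),122), plane(T,xs.mean(),ys.mean(),122))
P=np.array([plane(T,*f(*p),122-(0 )) for p in((294,432),(378,432),(378,526),(294,526))]);print(P.round())
a=plane(T,*f(220,75),108);b=plane(T,*f(212,440),108);print("shaft",a,b,np.arctan2(*(a-b)[1::-1]))
# panel top corners: z=82ish front edge
for p in((92,430),(600,405),(92,122),(578,85)): print(p,plane(T,*f(*p),82).round())
# side check
pad=plane(T,xs.mean(),ys.mean(),122); print("side crop",(proj(S,pad)-[250,160])*8)
for X in P: print((proj(S,X)-[250,160])*8)
print("salt",plane(T,*f(157,500),85))
E
```

```text
black 259 272 247 262 265.5151515151515 254.93434343434345
pad [500.02302595 172.07139524 122.        ] [498.78886676 172.25941888 122.        ]
[[520. 189. 122.]
 [518. 155. 122.]
 [480. 156. 122.]
 [482. 189. 122.]]
shaft [674.74211912 220.30479143 108.        ] [519.7092745  224.73592466 108.        ] -0.028574120475510893
(92, 430) [529. 281.  82.]
(600, 405) [529.  66.  82.]
(92, 122) [664. 281.  82.]
(578, 85) [669.  69.  82.]
side crop [144.57446475 102.43226585]
[200.71425962  85.3892454 ]
[195.15289474 116.40373774]
[ 93.92126575 119.87959035]
[102.14026653  89.00287739]
salt [498.21306221 252.59336348  85.        ]
```

Emit:
move_arm(dp=[[33,-35,0],[33,-35,0],[33,-35,0],[33,-35,0],[33,-35,0],[33,-35,0],[33,-35,0],[33,-35,-10],[33,-36,-15],[33,-35,-15]], rotation=[[0,0,-0.126],[0,0,-0.126],[0,0,-0.126],[0,0,-0.126],[0,0,-0.126],[0,0,-0.126],[0,0,-0.126],[0,0,-0.126],[0,0,-0.126],[0,0,-0.126]], hand=[0,0,0,0,0,0,0,0,0,0])

```text
clock: 1.35
eef_pos: [499.0, 171.3, 164.8]
eef_rot: [-3.141, 0.0, 1.567]
wrist_force: [0.8, 0.5, 0.8]
finger_gap: 0.8
finger_force: 0.0
```

Emit:
move_arm(dp=[[0,0,0],[0,0,0]], rotation=[[0,0,0],[0,0,0]], hand=[0,0])

```text
clock: 1.6
eef_pos: [497.9, 172.9, 165.4]
eef_rot: [-3.141, -0.0, 1.572]
wrist_force: [0.4, 0.6, 0.9]
finger_gap: 0.4
finger_force: 0.0
```

```bash
python3 - <<'E'
from cell import manip, camera
import cv2,numpy as np
c=camera("top"); s=camera("side")
a=cv2.resize(c["image"][165:275,200:330],None,fx=3,fy=3,interpolation=cv2.INTER_CUBIC)
b=cv2.resize(s["image"][110:220,200:330],None,fx=3,fy=3,interpolation=cv2.INTER_CUBIC)
cv2.imwrite("pics/near.png",np.hstack([a,b])[:,:,::-1])
st=manip.read_state();print(st["clock"],st["eef_pos"],st["eef_rot"],st["wrist_force"],st["finger_gap"])
E
```

```text
1.7 [497.75147389 173.48323806 165.84046795] [ 3.14117273e+00 -2.28006614e-04  1.57274291e+00] [-0.59836385  0.1481913   0.30700814] 0.5770983967843536
```

View pics/near.png

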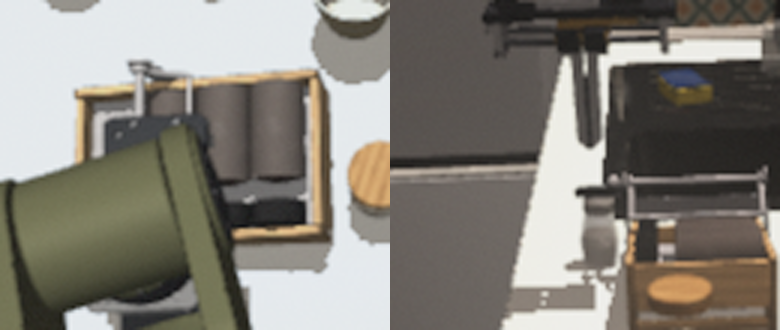

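The side view shows the shut fingertips at crop (588,145), directly above the paddle at (575–620,190). Pressing down from here.

Emit:
move_arm(dp=[[0,0,-12],[0,0,-12],[0,0,-10],[0,0,-6],[0,0,-6],[0,0,-5],[0,0,-5],[0,0,-4],[0,0,-4],[0,0,0]], rotation=[[0,0,0],[0,0,0],[0,0,0],[0,0,0],[0,0,0],[0,0,0],[0,0,0],[0,0,0],[0,0,0],[0,0,0]], hand=[0,0,0,0,0,0,0,0,0,0])

```text
clock: 2.95
eef_pos: [498.6, 172.8, 101.7]
eef_rot: [3.141, -0.0, 1.571]
wrist_force: [-1.3, -1.6, 7.8]
finger_gap: 0.4
finger_force: 4.1
```

Emit:
move_arm(dp=[[0,0,-2],[0,0,-2],[0,0,-1],[0,0,0]], rotation=[[0,0,0],[0,0,0],[0,0,0],[0,0,0]], hand=[0,0,0,0])

```text
clock: 3.45
eef_pos: [498.6, 173.3, 97.1]
eef_rot: [3.14, -0.001, 1.571]
wrist_force: [-1.2, 2.4, 9.7]
finger_gap: 0.4
finger_force: 4.5
```

Emit:
move_arm(dp=[[0,0,-1],[0,0,-1],[0,0,0]], rotation=[[0,0,0],[0,0,0],[0,0,0]], hand=[0,0,0])

```text
clock: 3.82
eef_pos: [498.7, 173.6, 95.5]
eef_rot: [3.14, -0.002, 1.571]
wrist_force: [-2.4, 4.1, 11.9]
finger_gap: 0.6
finger_force: 5.3
```

Emit:
move_arm(dp=[[0,0,-1.5],[0,0,0],[0,0,0],[0,0,0]], rotation=[[0,0,0],[0,0,0],[0,0,0],[0,0,0]], hand=[0,0,0,0])

```text
clock: 4.32
eef_pos: [498.8, 173.7, 94.9]
eef_rot: [3.139, -0.002, 1.571]
wrist_force: [-7.9, 3.0, 23.3]
finger_gap: 0.4
finger_force: 10.9
```

```bash
python3 - <<'E'
from cell import manip, camera
import cv2,numpy as np
c=camera("top"); s=camera("side")
a=cv2.resize(c["image"][165:275,200:330],None,fx=3,fy=3,interpolation=cv2.INTER_CUBIC)
b=cv2.resize(s["image"][130:240,220:350],None,fx=3,fy=3,interpolation=cv2.INTER_CUBIC)
cv2.imwrite("pics/press.png",np.hstack([a,b])[:,:,::-1])
E
```

```text
(no output)
```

View pics/press.png

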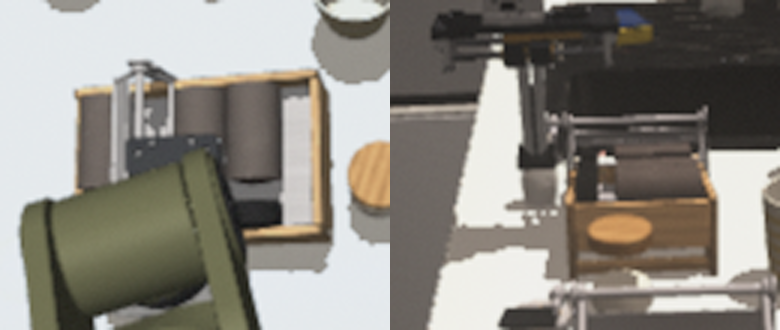

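The force jumped to 23 N at 95 mm, so the paddle is on its stop. The picture shows one jar in the tray at crop (95,140) and the other two held back at (200,110) and (253,130). Now I'll let the paddle come up smoothly and move clear.

Emit:
move_arm(dp=[[0,0,5],[0,0,7],[0,0,8],[0,0,10],[0,0,15],[0,0,20],[0,0,25],[-20,0,15],[-40,0,10],[-40,0,0]], rotation=[[0,0,0],[0,0,0],[0,0,0],[0,0,0],[0,0,0],[0,0,0],[0,0,0],[0,0,0],[0,0,0],[0,0,0]], hand=[0,0,0,0,0,0,0,0,0,0])

```text
clock: 5.68
eef_pos: [397.1, 172.5, 208.7]
eef_rot: [3.141, -0.0, 1.571]
wrist_force: [0.8, 1.3, 0.3]
finger_gap: 0.7
finger_force: 0.0
```

Emit:
move_arm(dp=[[-30,30,10],[-30,40,0],[-10,40,0],[0,40,0],[0,40,0],[0,30,0],[0,0,0],[0,0,0],[0,0,0],[0,0,0]], rotation=[[0,0,0],[0,0,0],[0,0,0],[0,0,0],[0,0,0],[0,0,0],[0,0,0],[0,0,0],[0,0,0],[0,0,0]], hand=[0,0,0,0,0,0,0,0,0,0])

```text
clock: 6.92
eef_pos: [328.4, 392.1, 218.2]
eef_rot: [3.141, -0.0, 1.57]
wrist_force: [-0.0, 0.3, -0.3]
finger_gap: 0.6
finger_force: 0.0
```

```bash
python3 - <<'E'
from cell import manip, camera
import cv2,numpy as np
c=camera("top"); s=camera("side")
a=cv2.resize(c["image"][165:275,200:330],None,fx=3,fy=3,interpolation=cv2.INTER_CUBIC)
b=cv2.resize(s["image"][130:240,220:350],None,fx=3,fy=3,interpolation=cv2.INTER_CUBIC)
cv2.imwrite("pics/end.png",np.hstack([a,b])[:,:,::-1])
E
```

```text
(no output)
```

View pics/end.png

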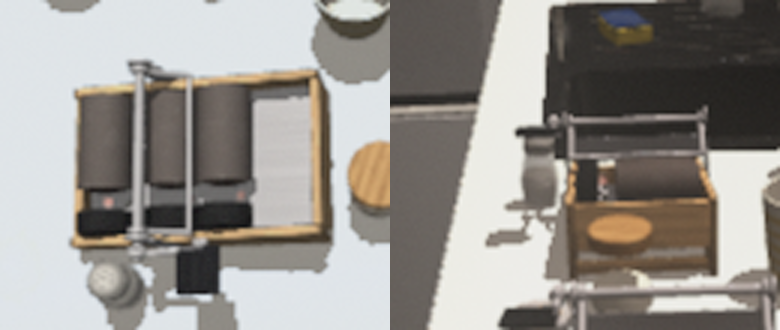

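The final picture shows one jar in the tray at crop (105,140), the next at the gate at (165,140) and the third behind it at (225,130). The paddle is back up at (197,270), and the salt shaker hasn't moved.

```bash
python3 -c "
from cell import manip
print(manip.sign_off())"
```

```text
the job is handed in; nothing more can be done
None
```

I pressed the left rack's paddle (rack a) to its stop and let it right up again: one jar now lies in its tray, the next is against the gate, and the job is handed in.

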